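Clamp a core piece in the measuring trough

ROBOT

A 6-joint arm with a two-finger parallel gripper is mounted at the origin on the work surface. World frame = base frame: x ahead of the robot, y to its left, z up, the work surface at z = 0. Lengths are in m, angles in rad, forces in N, time in s.
With the tool pointing down it reaches from about 0.3 to 0.825 m from the base axis. Payload 5.4 kg.
Tool frame: the origin (TCP) lies at the very end of the fingers, on their centre line; the grasp point (between the pads) lies 19 mm behind it; z points along the fingers, y is the line along which they close (so a half turn about z gives the same grasp; the last joint's range is limited). The gripper opens to 92 mm and grips with 3 to 60 N. Pads are 20 mm wide; open, the fingers measure 128 mm over their backs; the gripper's body (75 mm by 189 mm) begins 69 mm behind the grasp point.
Start: joints at [-1.316, 0.158, 1.597, -0, 1.386, -0.21], TCP at [0.258, -0.514, 0.215] pointing down, gripper open.
Joint ranges: [-2.91, 2.91], [-0.94, 2.29], [0.18, 2.7], [-1.29, 4.43], [0.17, 2.64], [-3, 3]. Speed limits (rad/s): [2.57, 2.57, 3.14, 3.14, 3.14, 3.14].

INTERFACE

Orientations are given as a rotation vector (axis times angle).
In Python, from workcell import bot gives the robot as it stands. Calls block until the motion is done:
- bot.goto(position, orientation): joint-space move of the TCP to a pose.
- bot.line_to(position, rot=None, max_speed=0.15): straight line of the TCP; rot=None keeps the orientation; max_speed is the mean speed in m/s.
- bot.set_joints(angles): joint-space move.
- bot.set_gripper(opening, newtons=None): opening from 0.0 (shut) to 1.0 (fully open); newtons is the grip in N (None keeps the last); returns when the fingers have stopped.
- bot.hold(seconds).
- bot.inverse_kinematics(position, orientation): joint angles nearest the present ones, or None.
- bot.read_camera(name): name is "scene" or "top" or "wrist"; returns a dict with "pixels" (384x512x3 uint8, blue, green, red), "fx", "fy", "cx", "cy" (pixels), "R" (3x3) and "t" (3): a world point X has camera coordinates R X + t. Camera axes: x right, y down, z forward; pixel columns grow to the right and rows downward; lengths in m; the calibration is good to about 2 mm. A picture is of the moment at which its call begins. There is no depth.
A pose or a line that the arm cannot do raises bot.MotionError and nothing moves.
- bot.job_done(): hands the job in; it is judged then, once.
Readings, each from a call of its own:
- bot.current_clock(): time.
- bot.current_joints(): joint angles.
- bot.current_joint_vel(): joint speeds.
- bot.current_effort(): joint torques, N m.
- bot.current_ee_pos(): TCP position.
- bot.current_tool_rot(): TCP orientation.
- bot.current_contact_force(): force on the tool from outside, world axes, zero at the start.
- bot.current_ft_torque(): the same for the moment, N m.
- bot.current_opening(): opening from 0.0 (shut) to 1.0 (fully open).
- bot.current_grip_force(): force on a finger pad.
Only numpy, scipy, OpenCV 4.12 (cv2) and the standard library are available. Lean on these libraries where they do the work, as an engineer would, in place of code of your own. Each camera call takes 0.05 s, during which the arm holds its last target. There are 200 camera calls.

TASK

The blue sliding stop on the core trough is locked too far back. Loosen its yellow clamp knob, slide the stop along its rail until it has pushed the grey core piece up against the fixed green end plate and the piece sits snug between the two, then turn the knob back fully tight and let go. Keep the core piece lying in its trough and leave the other things on the bench where they are.

Things in the scene. Friction and masses are not known exactly. Their poses are not given: they have to be found in the camera images.
- jig: Fixed bench jig: green base plate 160 x 370 x 12 mm carrying, along its y axis, an aluminium rail (30 mm wide, top 32 mm above the bench, at jig x = -40 mm, the robot's side) and a white V trough (at jig x = +40 mm). Origin on the bench under the plate (it spans jig y -195 to +175 mm); y points along the rail to the fixed end plate, z up. Place and yaw vary.
- end_face (a point): Middle of the inner face of the fixed green end plate (70 mm wide, top 72 mm above the bench) that closes the trough at jig (40, 140, 44) mm. Axes as the jig's.
- stop_face (a point): Point on the pushing face of the blue sliding stop, on the trough's centre line, 44 mm above the bench; the face looks along jig +y to the end plate. The block (62 x 50 x 28 mm, top 62 mm above the bench) rides on the rail; its 12 mm thick face plate (top 70 mm) reaches over the trough.
- stop (a joint): Travel of the stop along the rail in m: 0 = fully back, face 260 mm from the end plate; grows towards the end plate (face gap = 0.260 - value), up to 0.19. It slides with about 1 N when unclamped (up to 10 N more when pushing the core piece); clamped, it does not give way below about 40 N.
- knob_grip (a point): Centre of the yellow T-bar of the clamp knob on the stop, 99 mm above the bench, 80 mm to jig -x and 25 mm to jig -y of stop_face. The bar is 70 mm long (point x axis), 18 mm wide (y) and 26 mm tall, on a stem 24 mm high above the block. A button on the bar ends 15 mm above this point. The point turns with the knob.
- clamp (a joint): Clamp knob angle in rad: 0 = fully tight (bar square across the rail), 1.4 = fully loose (bar nearly along the rail), hard stops at both ends; turning anticlockwise seen from above loosens and increases the value. The clamp starts to bite below about 0.9. The knob stays where it is left; 0.1 to 0.2 N m turns it.
- core: Loose grey basalt core piece, a cylinder 48 mm in diameter and 130 mm long with a thin darker band, about 0.65 kg, lying in the trough with its axis along the jig's y axis, somewhere between stop and end plate. Origin on its axis at mid-length, 44 mm above the bench; its y axis is the cylinder's axis.
- canister: Bystander: white screw-top canister 84 mm in diameter, 130 mm tall, upright. Origin at the centre of its underside.
- spare_core: Bystander: grey core piece 48 mm in diameter, 85 mm tall, standing on end. Origin at the centre of its underside.
- tape_case: Bystander: aluminium tape case about 72 x 80 x 34 mm lying flat. Origin at the centre of its round part's underside.
- streak_holder: Bystander: blue acrylic streak plate holder 80 x 120 x 21 mm with two ceramic plates. Origin at the centre of its underside.
Things that resemble listed ones, but are neither listed nor needed, are in the scene too. What is shaped like the core but red or turquoise is not meant.

How it is judged:
By the outcome, as a careful person would: the job done as asked, in the order asked, and still so for the second after the job is handed in, with the robot touching nothing.
It also fails if it takes over 43 s, if anything falls off the work surface, if the arm or the gripper's body presses on something with over 40 N, if the wrist force passes 120 N, or if a joint passes its speed limit or range.

## Working session

There is one attempt and no reset: what is moved stays moved. The work goes in short steps, each a Python script; the robot and the scene stay as the last script left them, time stands still between calls to the robot, and variables do not carry over. Pictures are saved under pics/ and viewed, at most 10 in all, crops included, and the job is handed in when it is done.

```bash
mkdir -p pics
python3 - <<'E'
from workcell import bot
import cv2,numpy as np
for n in("top","scene"):
    c=bot.read_camera(n); cv2.imwrite(f"pics/{n}0.png",cv2.resize(c["pixels"],(800,600),interpolation=cv2.INTER_CUBIC) )
    print(n,c["fx"],c["fy"],c["cx"],c["cy"],np.round(c["R"],4).tolist(),np.round(c["t"],4).tolist())
print(bot.current_clock(),bot.current_tool_rot())
E
```

```text
top 347.9679882315202 347.9679882315202 258.3555423104856 190.45868165306453 [[0.0212, -0.9996, 0.0192], [-0.9993, -0.0218, -0.0308], [0.0313, -0.0185, -0.9993]] [-0.0021, 0.5526, 1.1835]
scene 356.7281423615515 356.7281423615515 258.4670929747761 191.65985755512645 [[0.1042, 0.9945, -0.0098], [0.5875, -0.0695, -0.8062], [-0.8025, 0.0783, -0.5916]] [-0.1, -0.2475, 1.6723]
0.1 [-3.05550036e+00 -7.23146677e-01  5.19339800e-05]
```

View pics/top0.png

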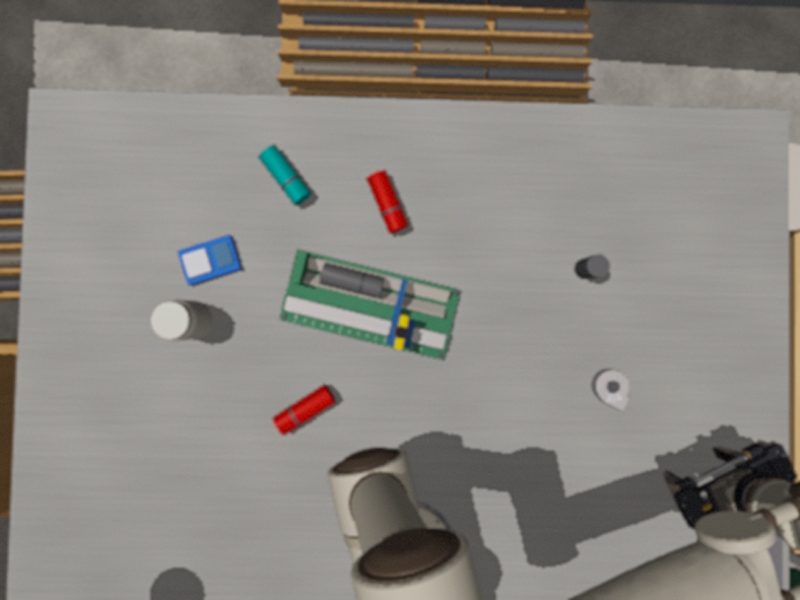

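View pics/scene0.png

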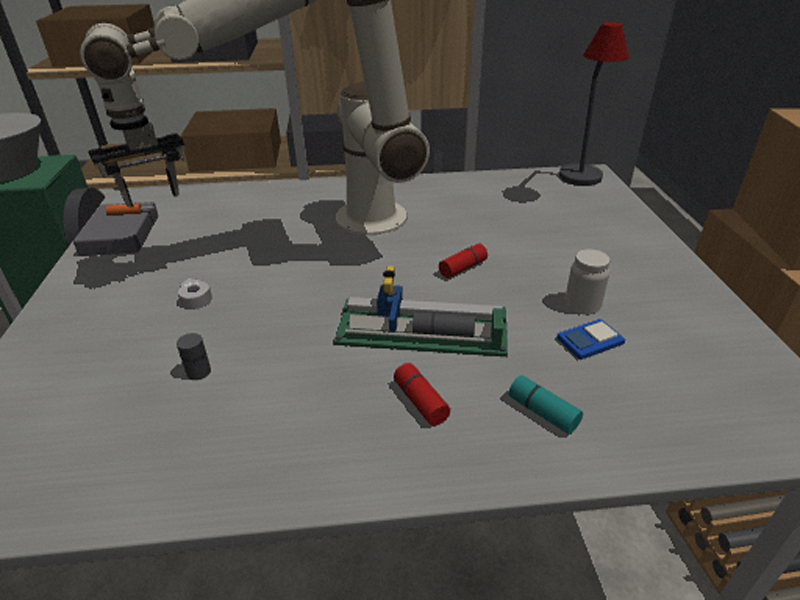

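Top view (800x600): jig at (370,305) with the end plate at its left end (305,265), the core in the trough at (352,280), the blue stop at (400,305) and the yellow knob at (403,332). 

Lookalikes for the core are red (387,202), red (305,410), turquoise (285,175), and the standing grey spare at (593,268). The blue streak holder at (210,260) could be taken for the stop. I choose the grey piece in the trough and the blue stop on the rail carrying the yellow bar.

```bash
cat > h.py <<'E'
from workcell import bot
import cv2,numpy as np
from scipy.spatial.transform import Rotation as Ro
def back(c,uv,z):
    uv=np.atleast_2d(uv); d=np.c_[(uv[:,0]-c["cx"])/c["fx"],(uv[:,1]-c["cy"])/c["fy"],np.ones(len(uv))]@c["R"]
    o=-np.asarray(c["R"]).T@c["t"]; return o+d*((z-o[2])/d[:,2])[:,None]
def proj(c,X):
    p=np.atleast_2d(X)@np.asarray(c["R"]).T+c["t"]; return p[:,:2]/p[:,2:]*[c["fx"],c["fy"]]+[c["cx"],c["cy"]]
def mask(c,lo,hi): return cv2.inRange(cv2.cvtColor(c["pixels"],cv2.COLOR_BGR2HSV),lo,hi)
def biggest(m): return max(cv2.findContours(m,0,1)[0],key=cv2.contourArea)
Y=((20,120,60),(35,255,255)); G=((60,90,30),(84,255,255)); B=((105,120,30),(125,255,255))
E
python3 - <<'E'
from h import *
c=bot.read_camera("top")
m=mask(c,*G); m[:150]=0;m[240:]=0;m[:,:170]=0;m[:,305:]=0
m=cv2.morphologyEx(m,cv2.MORPH_CLOSE,np.ones((7,7)))
h=cv2.convexHull(biggest(m)).reshape(-1,2)
P=back(c,h,.012)[:,:2]
r=cv2.minAreaRect((P*1000).astype(np.float32)); print(r)
box=cv2.boxPoints(r)/1000; print(box)
m=mask(c,*Y); ys,xs=np.nonzero(m[150:260,200:320]); uv=np.c_[xs+200,ys+150]; k=back(c,uv.mean(0),.108)[0]; print("knob",k,len(xs))
r2=cv2.minAreaRect((back(c,uv,.108)[:,:2]*1000).astype(np.float32)); print(r2)
cv2.imwrite("pics/crop.png",cv2.resize(c["pixels"][150:240,170:305],(800,533),interpolation=cv2.INTER_CUBIC))
E
```

```text
((556.2738647460938, 78.4331283569336), (364.42535400390625, 112.7236557006836), 77.01737976074219)
[[ 0.46041766 -0.08645988]
 [ 0.5702599  -0.11178388]
 [ 0.65213007  0.24332614]
 [ 0.54228777  0.26865014]]
knob [0.48212797 0.01523312 0.108     ] 99
((481.9249267578125, 15.098100662231445), (17.74138069152832, 71.219970703125), 79.32984161376953)
```

View pics/crop.png

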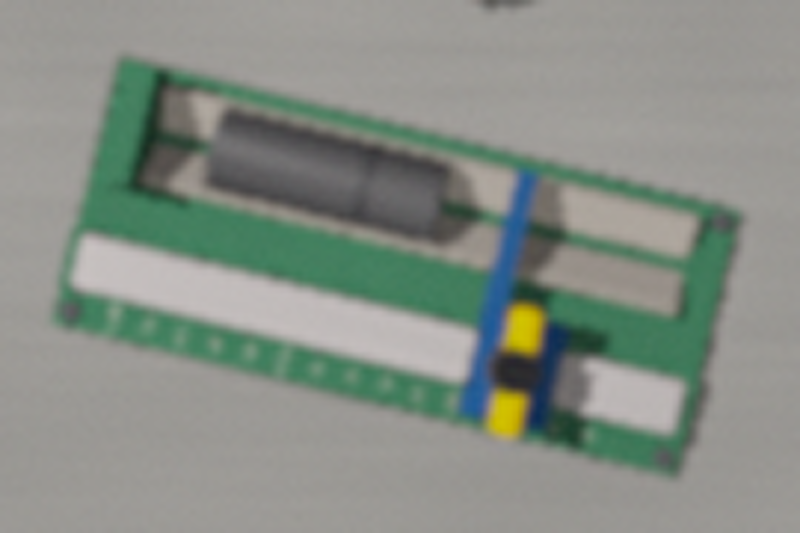

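The crop confirms it: grey core at (330,175), blue stop plate at (510,290), and yellow bar with black button at (515,370), square across the rail. The end plate is at the left, (140,130).

```bash
cat >> h.py <<'E'
def tool(a):  # tool down, tool y along world angle a
    y=np.array([np.cos(a),np.sin(a),0]); z=np.array([0,0,-1.]); return Ro.from_matrix(np.c_[np.cross(y,z),y,z]).as_rotvec()
E
python3 - <<'E'
from h import *
from scipy.optimize import least_squares
c=bot.read_camera("top")
uv=np.array([[125,57],[742,213],[680,475],[55,322]])/5.926+[169.6,149.6]
P=back(c,uv,.012)[:,:2]
M=np.array([[80,175],[80,-195],[-80,-195],[-80,175]])/1000
T=lambda q,p:p@np.array([[np.cos(q[2]),np.sin(q[2])],[-np.sin(q[2]),np.cos(q[2])]])+q[:2]
s=least_squares(lambda q:(T(q,M)-P).ravel(),[.55,.09,-.23]);print(s.x,s.fun*1000)
q=s.x; k=np.array([.4821,.0152]); R=np.array([[np.cos(q[2]),-np.sin(q[2])],[np.sin(q[2]),np.cos(q[2])]])
print("knob in jig",R.T@(k-q[:2]))
e=(np.array([330,175])/5.926+[169.6,149.6]); print("core jig",R.T@(back(c,e,.06)[0,:2]-q[:2]))
a=q[2]+np.pi/2
for o in(0,np.pi):
  for d in (0,1.4):print(o,d,bot.inverse_kinematics([*k,.09],tool(a+o+d)))
js=[bot.inverse_kinematics([*k,.2],tool(a+o)) for o in(0,np.pi)]
ends=[bot.inverse_kinematics([*k,.09],tool(a+o+1.45)) for o in(0,np.pi)]
print(js,ends)
ok=[i for i in(0,1) if js[i] is not None and ends[i] is not None and abs(ends[i][5]-js[i][5])<1.8]
print(ok); o=ok and ok[0]*np.pi
bot.goto([*(k-.0*R[:,1]),.24],tool(a+o))
bot.set_gripper(.7)
w=bot.read_camera("wrist"); cv2.imwrite("pics/w1.png",w["pixels"]);np.save("q.npy",[*q,a+o]);print(bot.current_clock(),bot.current_joints(),bot.current_contact_force())
m=mask(w,*Y); ys,xs=np.nonzero(m); u=np.c_[xs,ys]
print(back(w,u.mean(0),.108),cv2.minAreaRect((back(w,u,.108)[:,:2]*1000).astype(np.float32)),len(xs))
E
```

```text
[ 0.53893639  0.09117702 -0.22241864] [ 1.59442833  1.20961343  2.02325413 -2.07604645 -2.42822587  0.19314534
 -1.1894566   0.67328768]
knob in jig [-0.03867661 -0.08664296]
core jig [0.03921164 0.03825492]
0 0 [-2.19695744e-01  5.68845402e-02  1.96894855e+00 -4.44089210e-16
  1.11575956e+00 -1.56807343e+00]
0 1.4 [-0.21969574  0.05688454  1.96894855  0.          1.11575956 -2.96807343]
3.141592653589793 0 [-2.19695744e-01  5.68845402e-02  1.96894855e+00 -8.88178420e-16
  1.11575956e+00  1.57351922e+00]
3.141592653589793 1.4 [-2.19695744e-01  5.68845402e-02  1.96894855e+00 -4.44089210e-16
  1.11575956e+00  1.73519223e-01]
[array([-0.21969574, -0.07456064,  1.86676711,  0.        ,  1.34938619,
       -1.56807343]), array([-2.19695744e-01, -7.45606376e-02,  1.86676711e+00, -8.88178420e-16,
        1.34938619e+00,  1.57351922e+00])] [None, array([-2.19695744e-01,  5.68845402e-02,  1.96894855e+00, -4.44089210e-16,
        1.11575956e+00,  1.23519223e-01])]
[1]
2.8917 [-2.19692640e-01 -1.04376622e-01  1.81482711e+00 -2.22508662e-05
  1.43115930e+00  1.57353988e+00] [ 0.36533072 -0.17087885 -0.56954765]
[[0.42629847 0.05950226 0.108     ]] ((254.6186065673828, 5.52093505859375), (444.28680419921875, 305.6934509277344), 35.17455291748047) 1289
```

View pics/w1.png

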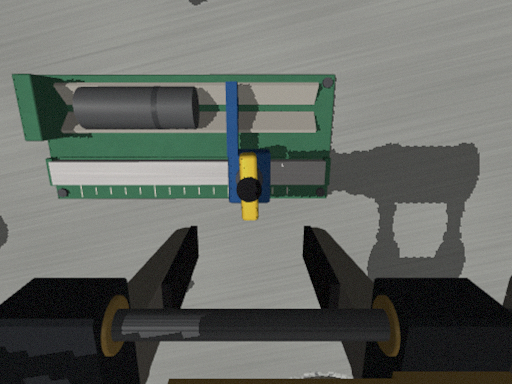

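The wrist view shows the bar at (249,187) with its button at (249,188), the stop plate at (232,140), the core at (136,107) and the end plate at (30,108).

Run:
```python
from h import *
q=np.load("q.npy"); w=bot.read_camera("wrist")
m=mask(w,*Y); m[:140]=0;m[230:]=0;m[:,:220]=0;m[:,280:]=0
ys,xs=np.nonzero(m); u=np.c_[xs,ys]; g=np.zeros_like(m)
print("yellow",back(w,u.mean(0),.106),cv2.minAreaRect((back(w,u,.110)[:,:2]*1000).astype(np.float32)),len(xs))
print("button",back(w,[249,188],.114))
P=back(w,[[58,198],[328,198],[335,76]],.012)[:,:2]; d=P[0]-P[1];print("near edge",P,"yaw",np.arctan2(-d[0],d[1]),np.linalg.norm(d))
P=back(w,[[49.5,161],[227,158.5],[51,185.5],[228,184.5]],.032)[:,:2]
for a,b in((0,1),(2,3)):d=P[a]-P[b];print("rail yaw",np.arctan2(-d[0],d[1]))
d=back(w,[[74,107],[199,107]],.044)[:,:2];print("core ends",d)
s=back(w,[[227,84],[230,200]],.07);print("stop face top",s,np.round(proj(w,s)))
print(back(w,[[41,138],[35,76]],.072),q)
```

```text
yellow [[0.48621843 0.01537408 0.106     ]] ((483.99713134765625, 15.637866020202637), (18.02806854248047, 70.88640594482422), 79.9930191040039) 749
button [[0.48372248 0.01548032 0.114     ]]
near edge [[ 0.50152363  0.28068959]
 [ 0.41982886 -0.0808299 ]
 [ 0.57306157 -0.11281238]] yaw -0.22224332187301193 0.3706350925363723
rail yaw -0.20808573614621473
rail yaw -0.21642307745399433
core ends [[0.60538055 0.19647195]
 [0.57339026 0.054911  ]]
stop face top [[0.58840723 0.01572033 0.07      ]
 [0.46314849 0.0432072  0.07      ]] [[227.  84.]
 [230. 200.]]
[[0.57905675 0.22909531 0.072     ]
 [0.64003218 0.20916522 0.072     ]] [ 0.53893639  0.09117702 -0.22241864  4.48997034]
```

Run:
```python
from h import *
k=[.4837,.0155]; a=-.218+np.pi/2+np.pi
bot.goto([*k,.13],tool(a)); bot.line_to([*k,.088])
print(bot.current_clock(),bot.current_contact_force())
bot.set_gripper(0,40); f=lambda:print(round(bot.current_clock(),2),np.round(bot.current_contact_force(),1),np.round(bot.current_ft_torque(),2),round(bot.current_opening(),3),np.round(bot.current_ee_pos(),4),round(bot.current_joints()[5],3))
f(); j=np.array(bot.current_joints()); np.save("j0.npy",j)
for d in(.3,.9,1.38):
    t=j.copy(); t[5]-=d; bot.set_joints(t); f()
w=bot.read_camera("wrist"); cv2.imwrite("pics/w2.png",w["pixels"])
```

```text
3.8917 [ 0.8827883  -0.3487775   0.29570276]
4.66 [0.9 5.2 0.3] [ 0.91 -0.18  0.08] 0.196 [0.4839 0.0163 0.088 ] 1.57
5.05 [ 1.1  6.  -0. ] [ 0.8  -0.2   0.14] 0.193 [0.4839 0.0172 0.088 ] 1.27
5.67 [-4.3  3.4  4.6] [0.61 0.6  0.12] 0.195 [0.4829 0.0167 0.0878] 0.672
6.21 [-8.6  4.2  8.6] [0.4  1.28 0.06] 0.192 [0.4817 0.0166 0.0878] 0.192
```

View pics/w2.png

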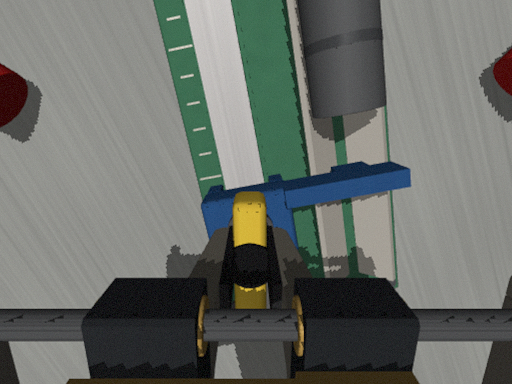

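The bar now lies nearly along the rail at (250,240) in the fingers, so the clamp is loose. The stop plate is at (340,185) and the core's near end at (345,110). I slide next.

Run:
```python
from h import *
u=np.array([np.sin(.218),np.cos(.218),0]); p0=np.array(bot.current_ee_pos()); p0[2]=.088; n=np.array([u[1],-u[0],0])
s=0; lat=0; last=-1
while s<.095:
    s+= .015 if s<.055 else .003
    bot.line_to(p0+u*s+n*lat,max_speed=.06 if s<.06 else .03)
    F=np.array(bot.current_contact_force()); e=np.array(bot.current_ee_pos())-p0
    print(round(bot.current_clock(),2),"cmd",round(s,4),"act",np.round([e@u,e@n],4),"F",np.round([F@u,F@n,F[2]],1))
    lat=e@n   # follow the rail sideways
    if F@u<-22: break
w=bot.read_camera("top"); cv2.imwrite("pics/t3.png",cv2.resize(w["pixels"][150:240,170:305],(800,533),interpolation=cv2.INTER_CUBIC))
```

```text
6.66 cmd 0.015 act [ 0.015  -0.0001] F [ 1.4 -1.1  1.1]
7.06 cmd 0.03 act [ 0.0306 -0.0001] F [ 1.1 -0.7 -1. ]
7.46 cmd 0.045 act [0.0453 0.    ] F [-1.7 -0.1 -1.1]
8.11 cmd 0.06 act [0.0592 0.    ] F [-6.5 -0.3 -1.2]
8.36 cmd 0.063 act [0.0622 0.    ] F [-5.6  0.6 -1.2]
8.61 cmd 0.066 act [0.0652 0.    ] F [-6.1 -0.2 -1.1]
8.86 cmd 0.069 act [0.0682 0.    ] F [-5.   0.6 -1.3]
9.11 cmd 0.072 act [0.0712 0.    ] F [-5.4 -0.6 -0.3]
9.36 cmd 0.075 act [0.0742 0.0001] F [-5.6 -0.  -0.6]
9.61 cmd 0.078 act [0.0769 0.0001] F [-7.6 -0.4 -0.9]
9.86 cmd 0.081 act [0.0772 0.0001] F [-16.5  -0.7   1.1]
10.11 cmd 0.084 act [0.0776 0.0001] F [-27.7  -1.8   3.2]
```

Run:
```python
from h import *
u=np.array([np.sin(.218),np.cos(.218),0]); p=np.array(bot.current_ee_pos()); p[2]=.088
p+=u*.002; bot.line_to(p,max_speed=.03)
a0=-.218+1.5*np.pi
def f(d):
    F=np.array(bot.current_contact_force());M=Ro.from_rotvec(bot.current_tool_rot()).as_matrix()
    print(round(bot.current_clock(),2),d,np.round(F,1),"Fu",round(F@u,1),np.round(bot.current_ft_torque(),2),np.round(bot.current_ee_pos(),4),"ang",round((np.arctan2(M[1,1],M[0,1])-a0+np.pi)%(2*np.pi)-np.pi,3),round(bot.current_opening(),3))
f(1.38)
for d in(1.0,.6,.3,.1,0,-.05,-.1,-.15):
    J=np.array(bot.inverse_kinematics(p,tool(a0+d))); bot.set_joints(J); f(d)
w=bot.read_camera("top"); cv2.imwrite("pics/t4.png",cv2.resize(w["pixels"][150:240,170:305],(800,533),interpolation=cv2.INTER_CUBIC))
w=bot.read_camera("wrist"); cv2.imwrite("pics/w4.png",w["pixels"])
```

```text
10.46 1.38 [ -3.1 -11.4   0.3] Fu -11.8 [-1.84  0.45  0.02] [0.4985 0.0919 0.0879] ang 1.38 0.193
10.91 1.0 [  1.6 -13.6  -2.4] Fu -12.9 [-2.2  -0.01 -0.07] [0.4995 0.0913 0.0879] ang 1.0 0.192
11.38 0.6 [  1.6 -16.2  -4.1] Fu -15.4 [-2.67 -0.33 -0.04] [0.5001 0.0903 0.088 ] ang 0.6 0.194
11.77 0.3 [  3.7 -20.5  -5.1] Fu -19.2 [-3.18 -0.33  0.01] [0.5003 0.0895 0.088 ] ang 0.3 0.187
12.07 0.1 [  3.  -21.9  -4.5] Fu -20.8 [-3.47 -0.26  0.06] [0.5003 0.0889 0.0881] ang 0.1 0.195
12.32 0 [  1.9 -23.5  -4.6] Fu -22.5 [-3.71 -0.2   0.01] [0.5002 0.0886 0.0881] ang 0.0 0.195
12.57 -0.05 [  1.2 -23.3  -4.1] Fu -22.5 [-3.82 -0.35  0.85] [0.5002 0.0886 0.0881] ang -0.047 0.196
12.82 -0.1 [  2.4 -22.9  -3.9] Fu -21.8 [-3.83 -0.38  1.21] [0.5003 0.0885 0.0881] ang -0.096 0.203
13.07 -0.15 [  2.5 -23.3  -5.5] Fu -22.2 [-3.83 -0.61  1.31] [0.5007 0.0885 0.0882] ang -0.146 0.212
```

View pics/w4.png

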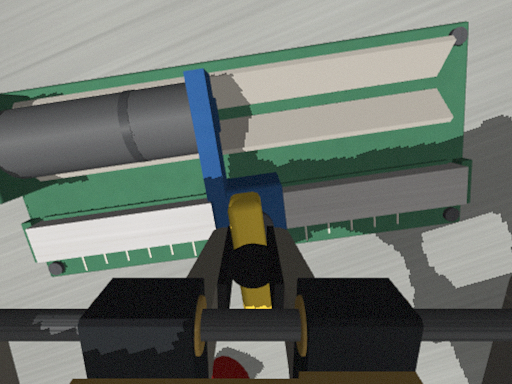

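The bar is square again at (250,250), the stop plate touches the core at (205,110), and the moment jumped at the tight end stop. I relieve the push, release, retreat and check.

Run:
```python
from h import *
a0=-.218+1.5*np.pi; e=np.array(bot.current_ee_pos()); u=np.array([np.sin(.218),np.cos(.218),0])
bot.line_to(e,rot=tool(a0-.04),max_speed=.03); print(bot.current_contact_force(),bot.current_ft_torque())
bot.set_gripper(.75); print(bot.current_contact_force(),bot.current_ee_pos())
e=np.array(bot.current_ee_pos()); bot.line_to([e[0],e[1],.13]); bot.line_to([e[0]-.02,e[1]+.03,.27],rot=tool(a0))
w=bot.read_camera("wrist"); cv2.imwrite("pics/w5.png",cv2.resize(w["pixels"][:256,:400],(800,512),interpolation=cv2.INTER_CUBIC))
m=mask(w,*Y); m[260:]=0; c=biggest(m).reshape(-1,2); r=cv2.minAreaRect((back(w,c,.110)[:,:2]*1000).astype(np.float32));print(r,bot.current_clock(),bot.current_contact_force())
```

```text
[-0.23507922 -2.64780877 -3.6191217 ] [-0.59631442 -0.0682541   0.32771786]
[-0.59053259  0.02256096 -0.40751926] [0.50069452 0.08848312 0.08820802]
((520.5890502929688, 83.74404907226562), (17.34473991394043, 25.409198760986328), 79.14105224609375) 15.9833 [-0.4283917  -0.27018879  0.46219137]
```

View pics/w5.png

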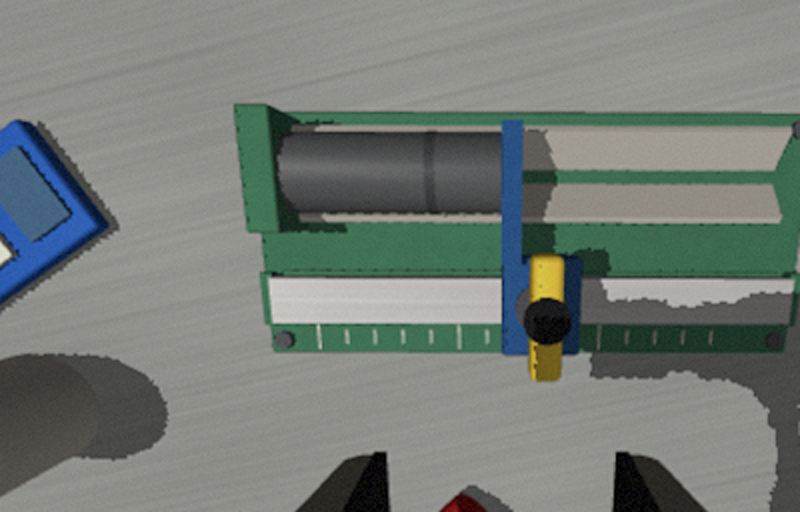

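The bar is square across the rail at (546,318). The core lies in the trough between the stop face at (502,170) and the end plate's inner face at (268,170). I check the gap and bar angle numerically.

Run:
```python
from h import *
w=bot.read_camera("wrist"); u=np.array([np.sin(.218),np.cos(.218),0])
E=back(w,[[134,85]],.072)[0];C=back(w,[[139.5,85]],.046)[0];S=back(w,[[250.7,85]],.07)[0]
print("end-core",(E-C)@u,"end-stop",(E-S)@u)
m=mask(w,*Y); m[210:]=0;m[:,:230]=0;m[:,320:]=0
ys,xs=np.nonzero(m); P=(back(w,np.c_[xs,ys],.110)[:,:2]*1000).astype(np.float32); r=cv2.minAreaRect(P); print(r)
Q=back(w,[[135,176],[390,175.5]],.012)[:,:2];d=Q[0]-Q[1];print("yaw deg",np.degrees(np.arctan2(-d[0],d[1])))
```

```text
end-core -0.002674658538766238 end-stop 0.13302322471940287
((499.457275390625, 88.28961944580078), (17.784503936767578, 68.16254425048828), 77.16580200195312)
yaw deg -12.389806692670467
```

```bash
python3 -c "
from workcell import bot
print(bot.job_done())"
```

```text
the job is handed in; nothing more can be done
None
```

I loosened the knob, slid the stop about 77 mm until it pressed the core against the end plate, turned the knob back to its tight end stop, let go and handed the job in at about 16 s. The final picture gave a 133 mm gap between the faces for the 130 mm core, which is within the camera's few-mm error. The stop was still being pushed with 12–22 N while the knob tightened. The result of the judging was not shown.

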